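# Third hand: hold a strut against the sprung butt plate

### The job

Pull the jig's side stop out until it clicks, lay the square wooden strut (the block nearest you, left of the jig) flat on the jig with one end touching the sprung butt plate and its side against the stop, then push the stop fully home again without shifting the strut off that line. Then take hold of the strut and press it straight against the butt plate until the plate is pushed in about half-way, never to its end, and finish still holding it there with that steady push, so that a colleague can screw a rail to its side. Leave the other things as they lie.

Things in the scene. Friction and masses are not known exactly. Their poses are not given: they have to be found in the camera images.
- jig: Assembly jig, fixed to the saw table: plywood base 12 mm thick, local x -0.115 to 0.115, y -0.083 to 0.067, with a low steel fence at local x = 0.07 to 0.10, up to 52 mm above the table. Origin on the table under the base; x points square into the fence, y left along the fence, z up. Its place and yaw vary.
- seat (a point): Point fixed to the jig at local (-0.025, 0, 0.032), axes as the jig: where the strut's centre lies when the strut lies flat on the base, length along the jig's x, its end just touching the unpressed butt plate and its right (-y) side touching the pulled-out stop.
- plate_face (a point): Centre of the butt plate's face that looks to the jig's -x: an aluminium plate 34 mm wide (y), 42 mm tall, 12 mm thick, in front of the fence; the face is at jig local (0.03, 0, 0.035) when not pressed and moves with the plate. Axes as the jig.
- plate (a joint): How far the butt plate is pushed in towards the fence (jig +x), 0 to 0.020 m. It is sprung: about 2 N at first and 0.8 N more for each mm, so half-way (0.010) is about 10 N. Springs back when let go.
- stop (a joint): How far the side stop is pulled out, along the jig's -x: 0 home, 0.050 m fully out. A detent draws it to either end (change-over half-way); it takes about 6 N to move.
- stop_knob (a point): Centre, 87 mm above the table, of the side stop's black knob: an upright cylinder 22 mm in diameter and 28 mm tall (71 to 99 mm above the table) on a 10 mm stem. Moves with the stop, axes as the jig. At jig local (0.063, -0.033) when home, (0.013, -0.033) when fully out. The strut's place is 33 mm to its left (jig +y), axis to axis.
- stop_end (a point): Middle of the front (-x) end of the stop itself: a flat steel bar along the jig's x under the knob, 26 mm wide and 20 mm thick (15 to 35 mm above the table); its left side is at jig y = -0.020. The end is at jig local x = 0.046 when home (16 mm behind the unpressed plate face) and -0.004 when fully out, 17 mm nearer the robot than the knob. Moves with the stop, axes as the jig.
- strut_center (a point): Centre of the strut, the wooden block that lies nearest the robot, left of the jig (other, different offcuts lie further back): a sawn softwood offcut 40 x 110 x 40 mm, length along its y axis, z up; 20 mm above what it lies on. Both ends are alike. Under 0.15 kg.
- short_offcut: Bystander: smaller wooden offcut 35 x 90 x 24 mm, lying flat; origin under its centre.
- screwdriver: Bystander: screwdriver 27 x 197 x 30 mm, lying, length along its y; origin under its centre.
- pencil: Bystander: pencil 14 x 194 x 8 mm, lying, length along its y; origin under its centre.
There are look-alikes about, which are no part of the job. Leave any turquoise look-alike of the part that bears strut_center alone.

How it is judged:
By the outcome, as a careful person would: the job done as asked, in the order asked, and still so for the second after the job is handed in, while the arm keeps its last pose, push and grip.
It also fails if it takes over 69 s, if anything falls off the work surface, if the arm or the gripper's body presses on something with over 40 N, if the wrist force passes 120 N, or if a joint passes its speed limit or range.

### The arm

A 6-joint arm with a two-finger parallel gripper is mounted at the origin on a cart in front of the work surface, level with it; the furniture and walls round the work are solid. World frame = base frame: x ahead of the robot, y to its left, z up, the work surface at z = 0. Lengths are in m, angles in degrees, forces in N, time in s.
With the tool pointing down it reaches from about 0.275 to 0.825 m from the base axis. Payload 5.2 kg.
Tool frame: the origin (TCP) lies at the very end of the fingers, on their centre line; the grasp point (between the pads) lies 19 mm behind it (bot.grip_depth is the distance from the TCP to the grasp point, in m); z points along the fingers, y is the direction in which the jaws open and shut (so a half turn about z gives the same grasp; the last joint's range is limited). The gripper opens to 93 mm and grips with 3 to 60 N. Pads are 15 mm wide; open, the fingers measure 128 mm over their backs; the gripper's body (75 mm by 188 mm) begins 65 mm behind the grasp point.
Start: joints at [-85.359, 14.817, 87.949, -0, 77.235, -11.62], TCP at [0.154, -0.528, 0.219] pointing down, gripper open.
Joint ranges: [-179.93, 179.93], [-52.35, 119.4], [10.71, 147.94], [-69.91, 249.91], [12.55, 155.21], [-178.61, 178.61]. Speed limits (degrees/s): [147.25, 147.25, 180, 180, 180, 180].

### API

Orientations are given as [roll, pitch, yaw] about the fixed x, y, z axes, in that order (R = Rz(yaw) Ry(pitch) Rx(roll)).
In Python, from plant import bot gives the robot as it stands.
- The arm moves only by the shell command python3 -m pendant 'ROWS' [OPENING] [FORCE]. ROWS is JSON, a list of rows, each a list of 4 numbers: the shift along the tool's x, y, z in m, then the turn about the tool's z in rad. A call has 1 to 12 rows; each row is the pose to reach, as a shift and turn from the pose commanded when the call began, along the tool's axes at that moment; what a row does not reach only later rows make up. A row lasts 1/12 s, in which the tool goes at most 41.7 mm and 7.16 degrees, less where a joint would pass 70% of its speed; a pose out of reach is approached as far as the arm can. A call with a gripper value outside its range is refused whole. OPENING is the gripper command: -1 is fully open, 1 is shut, values between are in proportion, set as the call begins (- or left out, the last holds). The fingers move at their own pace and stop on an object; FORCE is the grip in N (left out, the last holds). Time passes only in rows, so rows that repeat a pose let the fingers close. It gives the time, the measured TCP pose, the force and the opening at its end, in the units of the state.
- bot.read_state(): the state, without advancing time (a new reading comes with each control period).
- bot.grab_frame(name): name is "scene" or "top"; returns the picture (400x640x3 uint8, red, green, blue); there is no depth.
- bot.calibration(name): a dict with "fx", "fy", "cx", "cy" (pixels), "k1" (the pictures are not rectified: a ray, as slopes to the right and down, at radius r is drawn at 1 + k1 r^2 times it, then the intrinsics apply), "R" (3x3) and "t" (3): a world point X has camera coordinates R X + t. Camera axes: x right, y down, z forward; pixel columns grow to the right and rows downward; lengths in m; the calibration is good to about 2 mm. A picture is of the moment at which its call begins. calibration takes no time and is no camera call.
- bot.hand_in(): hands the job in, once; it reports no verdict.
Trained networks look in the newest picture that a camera, given by its name, has taken for a name from the list of things; names that differ only in an ending like _2 or _b are one class to them, and where a whole thing is asked for, a point or a joint stands for the part that bears it (a point fixed in the world has none). Each returns a list of dicts, best first, with "score" (0 to 1); they miss things now and then, are a little off and sometimes report something else, mostly with a low value. They report only what shows in the picture. A call takes as long as a camera call. They do not tell look-alikes from the thing itself.
- bot.search_frame(camera, query): "box" ([centre column, centre row, width, height] as shares, 0 to 1, of the picture: columns of its width, rows of its height, round what is visible of it).
The state is a dict: "t": time; "joints": joint angles; "joint_vel": joint speeds; "effort": joint torques, N m; "position": TCP position; "tcp_rot": TCP orientation; "contact_force": force on the tool from outside, world axes, zero at the start; "wrist_torque": the same for the moment, N m; "opening": finger opening in m.
Only numpy, scipy, OpenCV 4.12 (cv2) and the standard library are available. Lean on these libraries where they do the work, as an engineer would, in place of code of your own. Each camera call takes 0.05 s, during which the arm holds its last target.

## Working session

There is one attempt and no reset: what is moved stays moved. The work goes in short steps, Python scripts to look and compute and a shell command to move; the robot and the scene stay as the last step left them, time stands still between calls to the robot, and variables do not carry over. Pictures are saved under pics/ and viewed, and the job is handed in when it is done.

```bash
ls; mkdir -p pics; cat > h.py <<'E'
import numpy as np,cv2
from plant import bot
def snap(cam,fn):
    im=bot.grab_frame(cam); cv2.imwrite('pics/'+fn,cv2.cvtColor(im,cv2.COLOR_RGB2BGR)); return im
def proj(cam,X):
    c=bot.calibration(cam); p=np.atleast_2d(X)@np.array(c['R']).T+np.array(c['t']); s=p[:,:2]/p[:,2:]
    r2=(s**2).sum(1,keepdims=True); s=s*(1+c['k1']*r2); return s*[c['fx'],c['fy']]+[c['cx'],c['cy']]
def unproj(cam,uv,z):
    c=bot.calibration(cam); R=np.array(c['R']);t=np.array(c['t']); d=(np.atleast_2d(uv)-[c['cx'],c['cy']])/[c['fx'],c['fy']]
    s=d.copy()
    for _ in range(20): s=d/(1+c['k1']*(s**2).sum(1,keepdims=True))
    ray=np.c_[s,np.ones(len(s))]@R; o=-R.T@t
    return o+ray*((z-o[2])/ray[:,2:])
E
python3 - <<'E'
from h import *
for c in('scene','top'):
    snap(c,c+'1.png')
    for q in ('jig','strut_center','stop_knob','plate_face','stop_end'):
        for d in bot.search_frame(c,q)[:3]:
            b=np.array(d['box'])*[640,400,640,400]; print(c,q,b.round(1),round(d['score'],2))
s=bot.read_state(); print(s)
E
```

```text
pics
scene jig [359.6 206.   82.8  48.5] 0.56
scene strut_center [253.2 271.4  47.1  19.7] 0.94
scene strut_center [298.2 276.6  39.5  36.5] 0.72
scene strut_center [336.1 191.4  25.3  21.8] 0.68
scene stop_knob [332.9 191.   25.2  25.9] 0.74
scene plate_face [343.7 204.6  16.2  16.5] 0.48
scene stop_end [335.4 192.5  27.9  22.2] 0.69
top strut_center [220.  231.   36.4  11.3] 0.76
top strut_center [215.4 197.9  17.1  27.4] 0.52
top stop_knob [353.9 201.4  10.8  28. ] 0.43
top plate_face [353.6 201.7   6.6  28.4] 0.5
top stop_end [354.2 203.5  14.3  32. ] 0.43
{'t': 0.6, 'joints': array([-8.53620806e+01,  1.48129829e+01,  8.79492156e+01, -1.83339320e-03,
        7.72345745e+01, -1.16176920e+01]), 'joint_vel': array([-0.04349643,  0.09073161, -0.01175133, -0.0119143 , -0.09213594,
        0.01306373]), 'effort': array([-5.96959526e-04, -4.36947727e+01, -2.84189236e+01,  7.18170195e-02,
        3.14254349e-02, -1.62313989e-05]), 'position': array([ 0.15398655, -0.52800551,  0.21868622]), 'tcp_rot': array([1.79997199e+02, 2.40133387e-03, 1.62560163e+01]), 'contact_force': array([-0.29481583, -0.20370982,  0.14776218]), 'wrist_torque': array([0.03255211, 0.02157248, 0.01723554]), 'opening': 0.09328611387563371}
```

View pics/scene1.png

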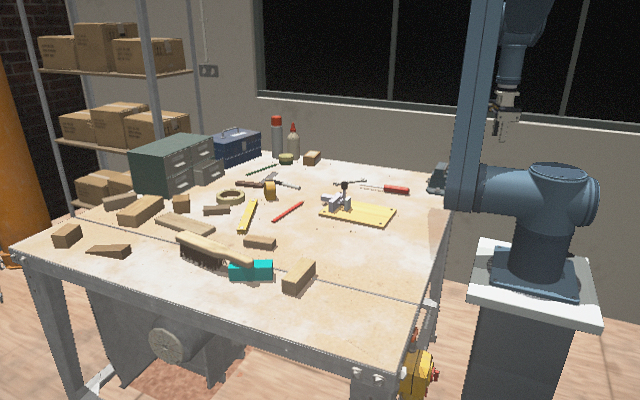

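View pics/top1.png

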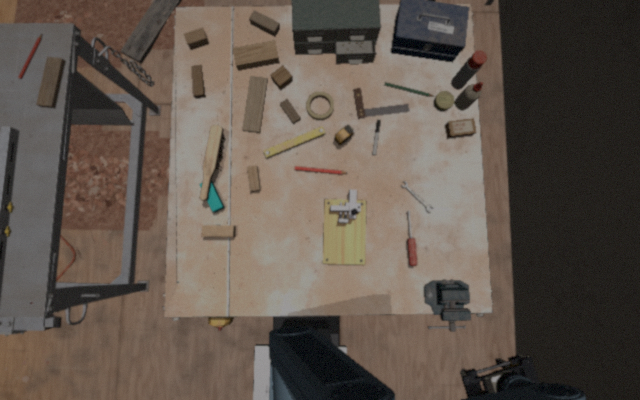

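```bash
python3 - <<'E'
from h import *
for c in('scene','top'):
    im=cv2.imread(f'pics/{c}1.png')
    k=im[170:310,220:420] if c=='scene' else im[130:270,200:400]
    cv2.imwrite(f'pics/{c}1z.png',cv2.resize(k,None,fx=4,fy=4,interpolation=cv2.INTER_CUBIC))
    cal=bot.calibration(c);R=np.array(cal['R']);print(c,-R.T@np.array(cal['t']),cal['fx'],R.round(2).tolist())
E
```

```text
scene [0.12637943 1.06487162 0.61544127] 413.6998194981916 [[-0.91, -0.42, 0.01], [-0.17, 0.37, -0.91], [0.38, -0.83, -0.4]]
top [ 0.48049663 -0.04526243  1.35852714] 380.0858772085813 [[0.01, -1.0, 0.0], [-0.99, -0.01, -0.12], [0.12, -0.0, -0.99]]
```

View pics/scene1z.png

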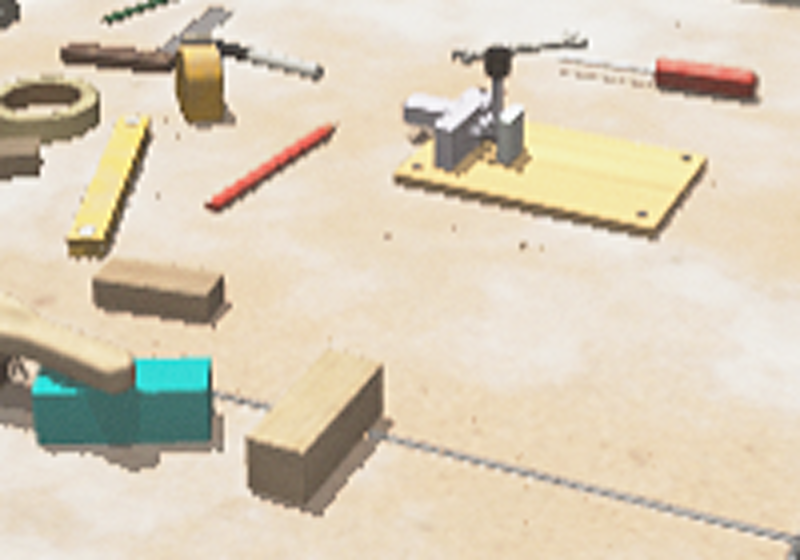

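View pics/top1z.png

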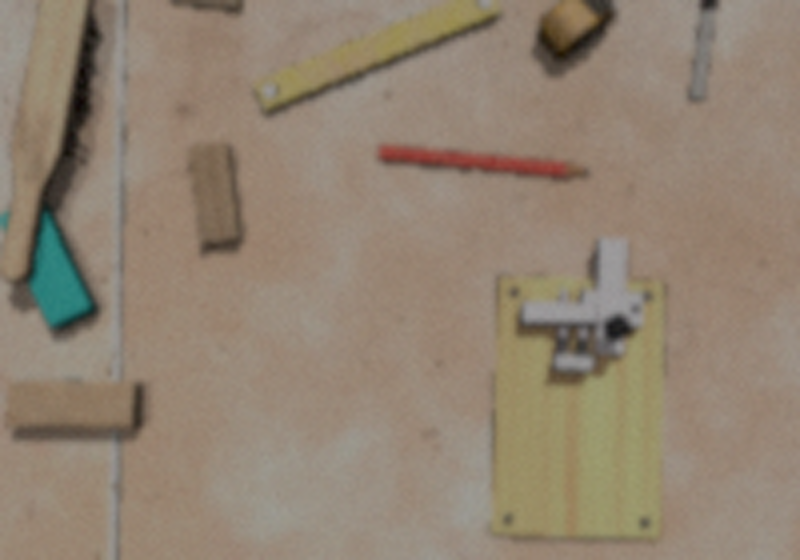

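```bash
python3 - <<'E'
from h import *
from scipy.optimize import least_squares
S=lambda l:(np.array(l,float)+.5)/4-.5+[220,170]
T=lambda l:(np.array(l,float)+.5)/4-.5+[200,130]
def fit(x0,obs):
    def f(p):
        c,s=np.cos(p[2]),np.sin(p[2]);r=[]
        for cam,L,uv in obs:
            L=np.array(L); W=np.c_[p[0]+c*L[:,0]-s*L[:,1],p[1]+s*L[:,0]+c*L[:,1],L[:,2]]
            r.append((proj(cam,W)-uv).ravel())
        return np.concatenate(r)
    q=least_squares(f,x0,loss='soft_l1'); return q.x,f(q.x)
jb=lambda x,y:[x,y,.012]
obsT=('top',[jb(.115,.067),jb(.115,-.083),jb(-.115,-.083),jb(-.115,.067)],T([(497,277),(665,284),(661,539),(491,534)]))
obsS=('scene',[jb(.115,.067),jb(-.115,-.083),jb(-.115,.067)],S([(397,176),(708,158),(656,230)]))
for o in([obsT],[obsS],[obsT,obsS]):
    p,r=fit([.45,-.1,0],o); print('jig',p[:2].round(4),np.degrees(p[2]).round(2),r.round(1))
jig=p
h=.02;l=.055
oT=('top',[[h,l,.04],[h,-l,.04],[-h,-l,.04],[-h,l,.04]],T([(8,383),(138,382),(138,428),(8,428)]))
oS=('scene',[[h,l,.04],[-h,l,.04],[-h,-l,.04],[h,-l,.04],[h,l,0],[-h,l,0],[-h,-l,0]],S([(247,437),(305,450),(383,367),(331,350),(248,486),(303,508),(383,425)]))
for o in([oT],[oS],[oT,oS]):
    p,r=fit([.4,.3,0],o); print('strut',p[:2].round(4),np.degrees(p[2]).round(2),r.round(1))
c,s=np.cos(jig[2]),np.sin(jig[2])
k=[[.063,-.033,.071],[.063,-.033,.099],[.03,.017,.056],[.03,-.017,.056]]
W=[[jig[0]+c*a-s*b,jig[1]+s*a+c*b,z] for a,b,z in k];print(W)
print((proj('scene',W)-[220,170])*4,(proj('top',W)-[200,130])*4)
E
```

```text
jig [ 0.5467 -0.1379] -0.93 [ 0.1 -0.3  0.  -0.8  0.1  0.5 -0.2  0.5]
jig [ 0.5419 -0.1376] -0.48 [-0.8 -0.2  0.3 -0.1  0.3  0.1]
jig [ 0.5444 -0.1382] -0.74 [ 0.   0.4 -0.  -0.2  0.3  1.1 -0.   1.2 -1.4 -0.5 -0.3 -0.2 -0.5 -0.1]
strut [0.5406 0.2942] 1.23 [ 0.6 -0.1 -0.3 -0.1 -0.5 -0.   0.3  0.2]
strut [0.5393 0.293 ] -0.73 [-0.5 -0.2 -0.4  0.8  0.5 -0.8 -0.2 -0.2 -0.2  1.2  0.4  0.1  0.5 -2.3]
strut [0.5397 0.2934] -0.05 [ 1.  -0.2  0.   0.6 -0.4  0.6  0.4  0.1 -0.5 -0.  -0.3  0.9  0.1 -0.9
 -0.6 -0.1 -0.2  1.4  0.5  0.2  0.1 -2.4]
[[np.float64(0.6069550024535247), np.float64(-0.17197901798095355), 0.071], [np.float64(0.6069550024535247), np.float64(-0.17197901798095355), 0.099], [np.float64(0.5745998618219819), np.float64(-0.12155933060872676), 0.056], [np.float64(0.5741632081139809), np.float64(-0.15555652657456032), 0.056]]
[[494.69487373  77.48608792]
 [495.58732012  47.31723138]
 [507.65136088 121.1350698 ]
 [522.72782433 106.66105725]] [[613.18971257 331.60525669]
 [616.50426646 328.3624137 ]
 [552.65024249 370.02362977]
 [592.25983623 371.07581734]]
```

```bash
cat >> h.py <<'E'
from scipy.spatial.transform import Rotation as Ro
JIG=np.array([.5444,-.1382,np.radians(-.75)])
def j2w(x,y,z):
    c,s=np.cos(JIG[2]),np.sin(JIG[2]); return np.array([JIG[0]+c*x-s*y,JIG[1]+s*x+c*y,z])
def w2j(P):
    c,s=np.cos(JIG[2]),np.sin(JIG[2]); d=np.array(P)[:2]-JIG[:2]; return np.array([c*d[0]+s*d[1],-s*d[0]+c*d[1]])
def go(P,yaw):
    s=bot.read_state(); R=Ro.from_euler('xyz',s['tcp_rot'],degrees=True)
    d=R.inv().apply(np.array(P)-s['position']); dy=(yaw-s['tcp_rot'][2]+180)%360-180
    print('row',d.round(4),round(-np.radians(dy),4),'t',s['t'],s['position'].round(4),s['tcp_rot'].round(2),s['opening'])
E
python3 -c "
from h import *
go([*j2w(.063,-.033,0)[:2],.2],89.25)"
```

```text
row [ 0.5345 -0.215   0.0187] -1.274 t 0.6 [ 0.154  -0.528   0.2187] [180.     0.    16.26] 0.09328611387563371
```

```bash
python3 -m pendant '[[0.0,0,-0.035,0],[0.05,-0.02,-0.04,-0.12],[0.09,-0.035,-0.04,-0.24],[0.13,-0.05,-0.04,-0.36],[0.17,-0.067,-0.04,-0.48],[0.21,-0.084,-0.04,-0.6],[0.25,-0.1,-0.04,-0.72],[0.29,-0.116,-0.04,-0.84],[0.33,-0.132,-0.03,-0.96],[0.37,-0.148,-0.02,-1.08],[0.41,-0.164,-0.01,-1.2],[0.45,-0.18,0.0,-1.274]]' -1 30
python3 -c "
from h import *
go([*j2w(.063,-.033,0)[:2],.135],89.25)"
```

```text
t: 1.6
position: [0.5135, -0.2461, 0.2255]
tcp_rot: [180.0, 0.0, 89.6]
contact_force: [-0.2, -0.1, 0.3]
opening: 0.0929
row [0.0747 0.0929 0.0905] 0.0064 t 1.6 [ 0.5135 -0.2461  0.2255] [1.7996e+02 4.0000e-02 8.9620e+01] 0.0928844959163141
```

```bash
python3 -m pendant '[[0.02,0.03,0.02,0],[0.03,0.06,0.04,0],[0.03,0.06,0.04,0],[0.03,0.06,0.04,0]]'
python3 - <<'E'
from h import *
go([*j2w(.063,-.033,0)[:2],.135],89.25)
for c in('scene','top'):
    im=snap(c,c+'2.png')
    im=cv2.cvtColor(im,cv2.COLOR_RGB2BGR)
    k=im[130:250,270:420] if c=='scene' else im[160:280,280:430]
    cv2.imwrite(f'pics/{c}2z.png',cv2.resize(k,None,fx=4,fy=4,interpolation=cv2.INTER_CUBIC))
E
```

```text
t: 1.93
position: [0.5726, -0.2169, 0.1833]
tcp_rot: [-179.8, -0.1, 89.4]
contact_force: [-0.2, -0.6, 0.4]
opening: 0.0925
row [0.0451 0.0341 0.0483] 0.0029 t 1.9333 [ 0.5726 -0.2169  0.1833] [-1.798e+02 -1.100e-01  8.942e+01] 0.09251755986846324
```

View pics/scene2z.png

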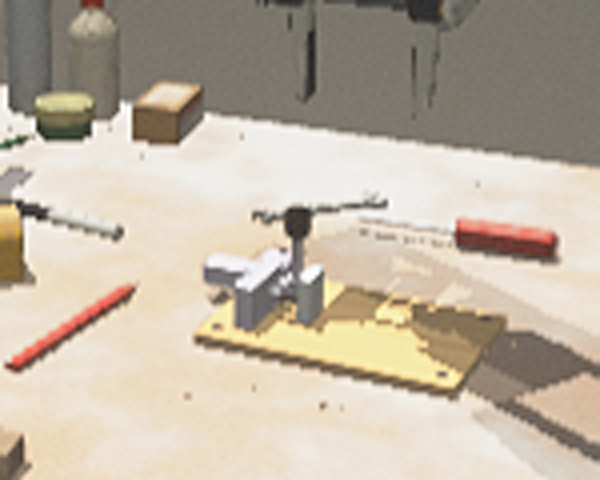

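```bash
python3 - <<'E'
from h import *
im=cv2.imread('pics/scene2.png').astype(int)
g=im.max(2); sub=g[178:190,336:352]; print(sub)
m=(sub<75); y,x=np.nonzero(m); print(x.mean()+336,y.mean()+178,len(x))
print(unproj('scene',[[x.mean()+336,y.mean()+178]],.087), j2w(.063,-.033,.087))
E
```

```text
[[237 236 238 238 239 241 241 241 241 240 239 239 239 238 240 239]
 [237 237 237 237 239 241 241 242 242 239 238 239 240 240 240 241]
 [237 237 237 239 241 242 243 233 234 232 244 233 241 238 231 237]
 [235 238 241 240 242 234 211 169 171 172 222 193 232 194 169 180]
 [204 235 230 238 229 167  60  66  63  60  61 108 160 116  99  96]
 [155 201 157 195 163  84  60  72  65  65  62  72 129 203 198 199]
 [150 114  90 122 122  85  67  64  67  64  65  97 222 244 242 243]
 [118 111 197 214 212  90  63  65  70  69  64 111 252 241 239 239]
 [205 204 243 242 248  89  63  71  62  65  67 109 248 240 237 238]
 [239 239 238 239 244 113  59  64  65  67  61 135 246 238 237 238]
 [237 237 237 237 241 172  52  63  66  62  69 187 245 238 231 230]
 [235 236 237 237 240 226 190  74  68  89 167 215 233 232 217 217]]
344.05263157894734 185.1578947368421 38
[[ 0.60588881 -0.17164839  0.087     ]] [ 0.60696265 -0.17202182  0.087     ]
```

```bash
python3 -m pendant '[[0.03,0.034,0.03,0],[0.045,0.034,0.045,0],[0.045,0.034,0.045,0],[0.045,0.034,0.045,0]]'
python3 -c "
from h import *
go([*j2w(.063,-.033,0)[:2],.066],89.25)"
```

```text
t: 2.37
position: [0.6059, -0.1739, 0.1406]
tcp_rot: [-179.9, -0.0, 89.3]
contact_force: [0.3, -1.1, 0.7]
opening: 0.0927
row [0.0019 0.0011 0.0746] 0.0005 t 2.3667 [ 0.6059 -0.1739  0.1406] [-1.7992e+02 -1.0000e-02  8.9280e+01] 0.09265590260733687
```

Knob agrees with the jig fit within 1 mm. Descend and close.

```bash
python3 -m pendant '[[0.001,0,0.025,0],[0.001,0,0.05,0],[0.001,0,0.07,0],[0.001,0,0.07,0],[0.001,0,0.07,0]]'
python3 -m pendant '[[0,0,0,0],[0,0,0,0],[0,0,0,0],[0,0,0,0],[0,0,0,0],[0,0,0,0],[0,0,0,0]]' 1 20
```

```text
t: 2.78
position: [0.6065, -0.1745, 0.0716]
tcp_rot: [180.0, 0.0, 89.2]
contact_force: [0.4, -0.3, 0.2]
opening: 0.0934
t: 3.37
position: [0.6071, -0.1728, 0.0706]
tcp_rot: [180.0, 0.0, 89.3]
contact_force: [0.9, -0.1, 0.2]
opening: 0.0509
```

```bash
python3 -m pendant '[[0,0,0,0],[0,0,0,0],[0,0,0,0],[0,0,0,0],[0,0,0,0],[0,0,0,0]]'; python3 -c "
from h import *
go([*j2w(.013,-.033,0)[:2],.0706],89.25)"
```

```text
t: 3.87
position: [0.6078, -0.1729, 0.0705]
tcp_rot: [179.9, 0.0, 89.3]
contact_force: [4.3, 0.3, -2.8]
opening: 0.0211
row [ 0.0008 -0.0509 -0.0002] 0.0001 t 3.8667 [ 0.6078 -0.1729  0.0705] [179.91   0.    89.25] 0.021114965152948865
```

```bash
python3 -m pendant '[[0,-0.005,0,0],[0,-0.01,0,0],[0,-0.016,0,0],[0,-0.022,0,0],[0,-0.028,0,0],[0,-0.034,0,0],[0,-0.040,0,0],[0,-0.046,0,0],[0,-0.05,0,0],[0,-0.052,0,0],[0,-0.052,0,0],[0,-0.052,0,0]]'
```

```text
t: 4.87
position: [0.5606, -0.1723, 0.0705]
tcp_rot: [179.3, 0.0, 89.2]
contact_force: [19.1, 3.0, -14.3]
opening: 0.0212
```

```bash
python3 -m pendant '[[0,0.003,0,0],[0,0.003,0,0],[0,0.003,0,0],[0,0.003,0,0],[0,0.003,0,0]]' -0.3
python3 -m pendant '[[0,0,-0.03,0],[0,0,-0.06,0],[0,0,-0.09,0],[0,0.0,-0.12,0],[0,0.0,-0.12,0]]' -0.3
python3 - <<'E'
from h import *
c='scene'
im=snap(c,c+'3.png')
im=cv2.cvtColor(im,cv2.COLOR_RGB2BGR)
k=im[130:250,270:420]
cv2.imwrite(f'pics/{c}3z.png',cv2.resize(k,None,fx=4,fy=4,interpolation=cv2.INTER_CUBIC))
uv=proj(c,[j2w(.013,-.033,.087),j2w(.063,-.033,.087)]); print(uv,(uv-[270,130])*4)
g=im.max(2).astype(int); sub=g[175:195,325:358]; print(sub[:, ::1])
E
```

```text
t: 5.28
position: [0.5575, -0.1723, 0.0706]
tcp_rot: [-180.0, 0.0, 89.2]
contact_force: [0.2, -0.4, -0.4]
opening: 0.05
t: 5.7
position: [0.5608, -0.1739, 0.1974]
tcp_rot: [179.4, 0.3, 89.2]
contact_force: [1.3, -0.6, -0.1]
opening: 0.0603
[[357.3932968  187.49051076]
 [343.80341697 185.07169836]] [[349.5731872  229.96204304]
 [295.21366788 220.28679343]]
[[240 241 240 239 240 239 239 238 237 238 238 239 239 238 239 239 240 239
  240 239 240 239 239 238 239 239 239 240 239 240 239 240 240]
 [239 239 240 239 240 239 239 241 239 240 239 238 239 239 239 239 238 239
  239 240 240 239 239 239 239 239 240 240 239 240 240 239 239]
 [239 239 239 239 238 239 238 240 239 239 239 239 237 239 237 238 238 241
  241 241 240 240 239 239 239 239 240 240 240 239 240 239 240]
 [239 239 237 239 238 238 238 238 237 236 237 237 237 239 238 237 240 241
  242 240 239 239 239 239 239 239 239 240 240 240 240 241 241]
 [238 240 240 239 239 238 237 237 235 236 236 237 236 236 239 239 241 241
  240 240 237 239 239 238 241 240 241 240 241 241 238 244 242]
 [237 239 237 237 238 238 237 236 234 236 237 236 237 238
[... 1298 characters left out ...]
0  57  61  63]
 [237 237 237 236 237 236 237 237 235 235 236 236 239 236 237 238 239 237
  237 236 237 236 235 237 237 238 239 238 241 229  55  64  67]
 [235 236 235 237 236 236 235 237 235 234 235 237 233 237 225 223 231 238
  239 239 238 237 237 238 237 239 238 238 242 247 125  73  66]
 [235 236 236 236 237 236 234 236 235 235 236 234 222 231 214 135 178 241
  238 239 211 215 238 239 236 238 238 230 233 238 204 104  94]
 [237 237 236 234 234 235 235 236 237 236 239 237 230 230 229 167 171 235
  232 220 166 212 239 230 230 229 229 213 215 220 224 123 116]
 [237 235 235 234 234 232 235 235 236 238 232 246 235 237 237 231 243 235
  215 147 203 233 231 215 217 216 215 214 217 218 220 121 113]]
```

View pics/scene3z.png

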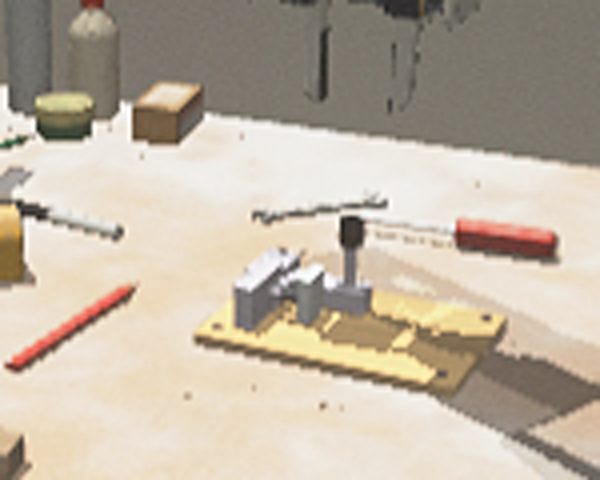

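```bash
python3 -m pendant '[[0.04,0,0,0],[0.08,0,0,0],[0.12,-0.004,0,0],[0.16,-0.008,0,0],[0.20,-0.012,0,0],[0.24,-0.015,0,0],[0.28,-0.018,0,0],[0.32,-0.02,0,0],[0.36,-0.02,0.02,0],[0.40,-0.02,0.04,0],[0.43,-0.02,0.06,0],[0.44,-0.02,0.08,0]]' -1
python3 -m pendant '[[0.0,0,0,0],[0,0,0,0]]'
python3 - <<'E'
from h import *
go([.5397,.2734,.06],90)
for c in('scene','top'):
    im=snap(c,c+'4.png')
    k=cv2.cvtColor(im,cv2.COLOR_RGB2BGR)
    k=k[220:320,230:380] if c=='scene' else k[190:290,190:340]
    cv2.imwrite(f'pics/{c}4z.png',cv2.resize(k,None,fx=5,fy=5,interpolation=cv2.INTER_CUBIC))
E
```

```text
t: 6.75
position: [0.5421, 0.2723, 0.1083]
tcp_rot: [-179.9, -0.1, 89.4]
contact_force: [-0.1, -0.0, -0.1]
opening: 0.0927
t: 6.92
position: [0.5418, 0.2677, 0.1082]
tcp_rot: [-179.7, 0.1, 89.4]
contact_force: [-0.2, -0.3, 0.8]
opening: 0.0929
row [ 0.0057 -0.0019  0.0482] -0.0113 t 6.9167 [0.5418 0.2677 0.1082] [-1.7972e+02  1.1000e-01  8.9350e+01] 0.09289861598139589
```

View pics/scene4z.png

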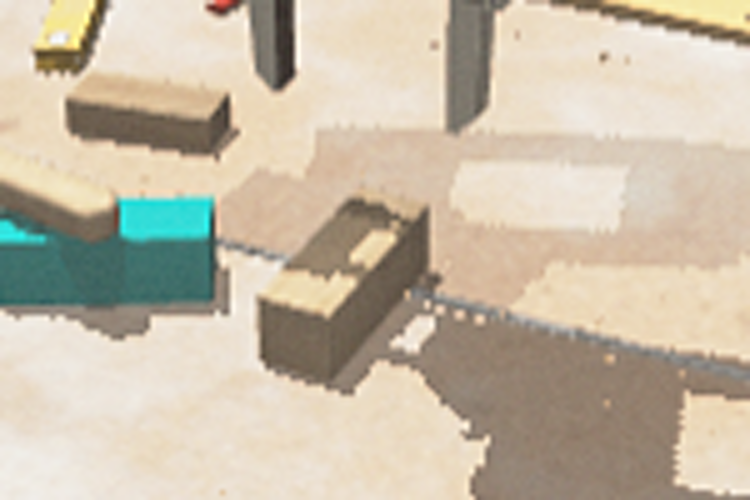

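```bash
python3 -m pendant '[[0.005,-0.002,0.03,-0.012],[0.005,-0.002,0.06,-0.012],[0.005,-0.002,0.085,-0.012],[0.005,-0.002,0.096,-0.012],[0.005,-0.002,0.096,-0.012],[0.005,-0.002,0.096,-0.012]]'
python3 -m pendant '[[0,0,0,0],[0,0,0,0],[0,0,0,0],[0,0,0,0],[0,0,0,0],[0,0,0,0],[0,0,0,0],[0,0,0,0],[0,0,0,0],[0,0,0,0]]' 1 25
```

```text
t: 7.52
position: [0.5428, 0.2722, 0.0156]
tcp_rot: [179.9, -0.0, 89.9]
contact_force: [0.5, 0.8, -0.5]
opening: 0.0929
t: 8.35
position: [0.5418, 0.273, 0.0145]
tcp_rot: [-180.0, -0.0, 89.9]
contact_force: [0.8, 0.7, -0.3]
opening: 0.0395
```

```bash
python3 -m pendant '[[0,0,-0.01,0],[0,0,-0.04,0],[0,0,-0.08,0],[0,0,-0.11,0.0],[0,0,-0.12,0]]' 1 40
python3 - <<'E'
from h import *
go([*j2w(-.056,.004,0)[:2],.135],-.75)
E
```

```text
t: 8.77
position: [0.5445, 0.2739, 0.1404]
tcp_rot: [179.5, -0.1, 90.0]
contact_force: [1.1, -0.1, -0.7]
opening: 0.0396
row [-0.4074 -0.0557  0.004 ] 1.583 t 8.7667 [0.5445 0.2739 0.1404] [ 1.7953e+02 -1.4000e-01  8.9950e+01] 0.039624984192790765
```

```bash
python3 -m pendant '[[-0.02,-0.0,0,0.1],[-0.055,-0.005,0,0.22],[-0.09,-0.01,0,0.34],[-0.125,-0.015,0,0.46],[-0.16,-0.02,0,0.58],[-0.195,-0.025,0,0.7],[-0.23,-0.03,0,0.82],[-0.265,-0.035,0,0.94],[-0.30,-0.04,0,1.06],[-0.335,-0.045,0,1.18],[-0.37,-0.05,0,1.3],[-0.39,-0.055,0,1.42]]'
python3 - <<'E'
from h import *
go([*j2w(-.056,.004,0)[:2],.135],-.75)
E
```

```text
t: 9.77
position: [0.4856, -0.1201, 0.1341]
tcp_rot: [180.0, 0.0, 8.1]
contact_force: [0.8, 0.0, -0.6]
opening: 0.0398
row [ 0.0009  0.0136 -0.0009] 0.1553 t 9.7667 [ 0.4856 -0.1201  0.1341] [1.7996e+02 4.0000e-02 8.1500e+00] 0.039755155511327314
```

```bash
python3 -m pendant '[[0,0.006,0,0.09],[0,0.013,0,0.155],[0,0.013,0,0.155],[0,0.013,0,0.155],[0,0.013,0,0.155]]'
python3 - <<'E'
from h import *
go([*j2w(-.056,.004,0)[:2],.135],-.75)
for c in('scene','top'):
    im=snap(c,c+'5.png')
    k=cv2.cvtColor(im,cv2.COLOR_RGB2BGR)
    k=k[120:250,280:430] if c=='scene' else k[170:290,280:430]
    cv2.imwrite(f'pics/{c}5z.png',cv2.resize(k,None,fx=5,fy=5,interpolation=cv2.INTER_CUBIC)[:600])
E
```

```text
t: 10.18
position: [0.488, -0.1292, 0.1341]
tcp_rot: [-180.0, 0.1, -0.2]
contact_force: [0.6, 0.1, -0.8]
opening: 0.0396
row [ 0.0005  0.0043 -0.0009] 0.0101 t 10.1833 [ 0.488  -0.1292  0.1341] [-1.7996e+02  5.0000e-02 -1.7000e-01] 0.03955461554793867
```

View pics/scene5z.png

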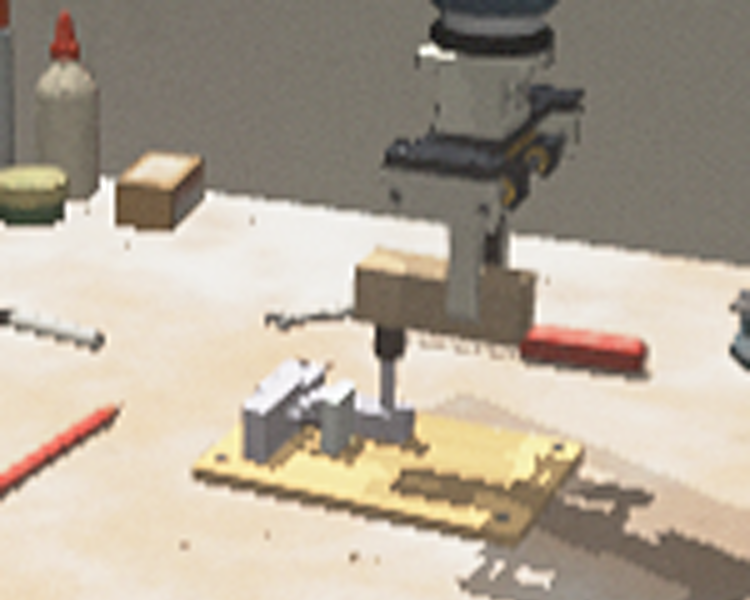

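View pics/top5z.png

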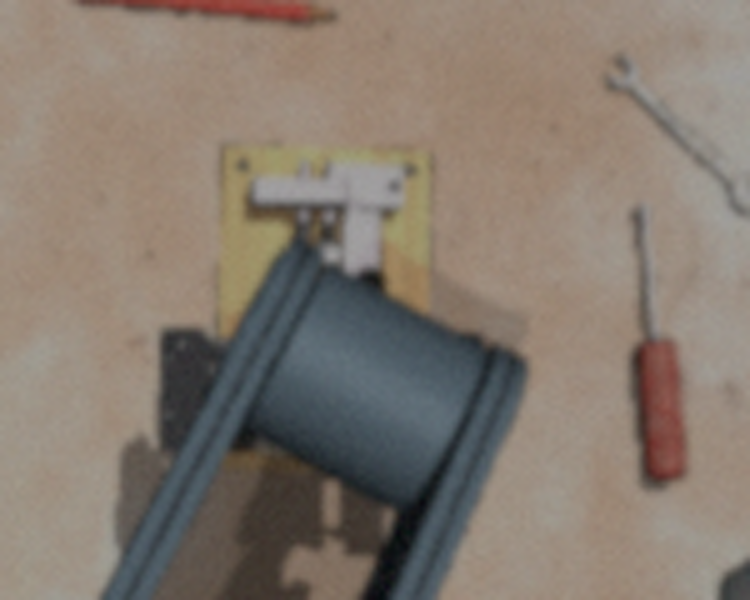

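```bash
python3 -m pendant '[[0,0.002,0.03,0.01],[0,0.002,0.06,0.01],[0,0.002,0.085,0.01],[0,0.002,0.1,0.01],[0,0.002,0.104,0.01],[0,0.002,0.104,0.01],[0,0.002,0.104,0.01]]'
python3 - <<'E'
from h import *
print(w2j(bot.read_state()['position']))
go([*j2w(-.056,.004,0)[:2],.0265],-.75)
E
```

```text
t: 10.87
position: [0.4889, -0.1317, 0.0311]
tcp_rot: [180.0, -0.0, -0.8]
contact_force: [-0.2, -0.2, -0.7]
opening: 0.0396
[-0.05553218  0.00578836]
row [-0.0005  0.0018  0.0046] -0.0011 t 10.8667 [ 0.4889 -0.1317  0.0311] [ 1.7998e+02 -4.0000e-02 -8.1000e-01] 0.03960957322577817
```

```bash
python3 -m pendant '[[0,0.001,0.002,0],[0,0.002,0.002,0],[0,0.003,0.003,0],[0,0.003,0.003,0]]'
python3 - <<'E'
from h import *
s=bot.read_state();print(w2j(s['position']),s['position'],s['contact_force'],s['wrist_torque'])
c='scene'
im=snap(c,c+'6.png')
k=cv2.cvtColor(im,cv2.COLOR_RGB2BGR)
k=k[160:240,300:420]
cv2.imwrite(f'pics/{c}6z.png',cv2.resize(k,None,fx=6,fy=6,interpolation=cv2.INTER_CUBIC)[:600])
E
```

```text
t: 11.2
position: [0.4887, -0.1352, 0.0281]
tcp_rot: [180.0, -0.1, -0.9]
contact_force: [1.1, 0.1, -0.9]
opening: 0.0398
[-0.05570523  0.00224069] [ 0.48872887 -0.13523034  0.02808069] [ 1.14270298  0.0741063  -0.85621415] [-0.00065616  0.03379777  0.00383834]
```

View pics/scene6z.png

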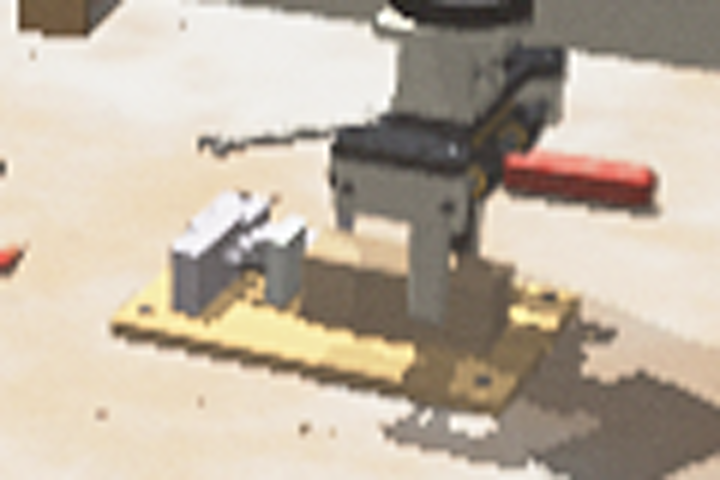

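```bash
for i in 1; do python3 -m pendant '[[0,0.001,0,0],[0,0.0015,0,0],[0,0.0015,0,0]]'; done
python3 -m pendant '[[0,0.001,0,0],[0,0.001,0,0],[0,0.001,0,0]]'
python3 -m pendant '[[0,0.001,0,0],[0,0.001,0,0],[0,0.001,0,0]]'
```

```text
t: 11.5
position: [0.4884, -0.1365, 0.0276]
tcp_rot: [180.0, -0.0, -0.9]
contact_force: [0.3, 0.5, -1.2]
opening: 0.0397
t: 11.75
position: [0.4883, -0.1374, 0.0275]
tcp_rot: [180.0, 0.0, -0.9]
contact_force: [1.1, 0.6, -0.4]
opening: 0.0398
t: 12.0
position: [0.4883, -0.1383, 0.0275]
tcp_rot: [-180.0, -0.0, -0.9]
contact_force: [-0.3, 0.5, -0.3]
opening: 0.0399
```

```bash
python3 -m pendant '[[0,0.001,0,0],[0,0.001,0,0],[0,0.001,0,0]]'
python3 -m pendant '[[0,0.001,0,0],[0,0.001,0,0],[0,0.001,0,0]]'
python3 -c "
from h import *
s=bot.read_state();print(w2j(s['position']),s['contact_force'],s['wrist_torque'])"
```

```text
t: 12.25
position: [0.4882, -0.139, 0.0274]
tcp_rot: [-180.0, 0.0, -0.9]
contact_force: [-1.0, 1.2, -1.3]
opening: 0.0398
t: 12.5
position: [0.4881, -0.1393, 0.0274]
tcp_rot: [-179.9, 0.0, -0.8]
contact_force: [0.6, 5.1, 0.3]
opening: 0.0396
[-0.05631882 -0.00182789] [0.59249047 5.14998695 0.34705201] [ 0.89352965 -0.14172682  0.37893874]
```

```bash
python3 -m pendant '[[0.001,-0.0012,0,0],[0.003,-0.0012,0,0],[0.005,-0.0012,0,0],[0.007,-0.0012,0,0],[0.007,-0.0012,0,0],[0.007,-0.0012,0,0]]'
python3 -m pendant '[[0.001,0,0,0],[0.001,0,0,0],[0.001,0,0,0]]'
```

```text
t: 13.0
position: [0.4955, -0.1392, 0.0274]
tcp_rot: [-180.0, -0.0, -0.9]
contact_force: [-0.0, 1.6, -1.3]
opening: 0.0395
t: 13.25
position: [0.4962, -0.1392, 0.0274]
tcp_rot: [-180.0, 0.0, -0.9]
contact_force: [0.4, 1.5, -1.7]
opening: 0.0395
```

```bash
python3 -m pendant '[[0.001,0,0,0],[0.001,0,0,0],[0.001,0,0,0]]'
python3 -m pendant '[[0.001,0,0,0],[0.001,0,0,0],[0.001,0,0,0]]'
python3 -m pendant '[[0.001,0,0,0],[0.001,0,0,0],[0.001,0,0,0]]'
```

```text
t: 13.5
position: [0.4972, -0.1392, 0.0275]
tcp_rot: [-180.0, 0.0, -0.9]
contact_force: [-0.1, 1.4, -1.7]
opening: 0.0396
t: 13.75
position: [0.4983, -0.1392, 0.0275]
tcp_rot: [-180.0, 0.0, -0.9]
contact_force: [-1.0, 2.5, -0.8]
opening: 0.0392
t: 14.0
position: [0.4993, -0.1393, 0.0275]
tcp_rot: [-180.0, -0.0, -0.9]
contact_force: [-0.2, 3.0, -2.4]
opening: 0.0399
```

```bash
python3 -m pendant '[[0.001,0,0,0],[0.001,0,0,0],[0.001,0,0,0]]'
python3 -m pendant '[[0.001,0,0,0],[0.001,0,0,0],[0.001,0,0,0]]'
```

```text
t: 14.25
position: [0.5003, -0.1393, 0.0275]
tcp_rot: [180.0, -0.0, -0.9]
contact_force: [-0.5, 1.7, -1.4]
opening: 0.0399
t: 14.5
position: [0.5012, -0.1393, 0.0275]
tcp_rot: [-180.0, 0.0, -0.9]
contact_force: [-0.9, 2.9, -1.7]
opening: 0.0396
```

```bash
python3 - <<'E'
from h import *
s=bot.read_state();print(w2j(s['position']),s['contact_force'])
c='scene'
im=snap(c,c+'7.png')
k=cv2.cvtColor(im,cv2.COLOR_RGB2BGR)
k=k[160:240,300:420]
cv2.imwrite(f'pics/{c}7z.png',cv2.resize(k,None,fx=6,fy=6,interpolation=cv2.INTER_CUBIC)[:600])
E
```

```text
[-0.04313969 -0.00163152] [-0.93563472  2.89896264 -1.69804507]
```

View pics/scene7z.png

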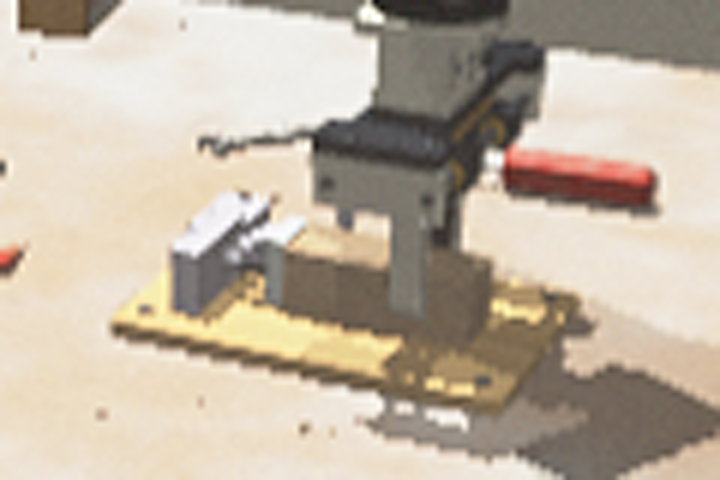

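```bash
python3 -m pendant '[[0.001,0,0,0],[0.001,0,0,0],[0.001,0,0,0]]'
python3 -c "
from h import *
s=bot.read_state();print(s['position'],s['contact_force'],s['wrist_torque'])"
```

```text
t: 14.8
position: [0.5018, -0.1393, 0.0274]
tcp_rot: [-180.0, 0.1, -0.9]
contact_force: [-4.1, 1.6, 0.2]
opening: 0.0394
[ 0.50182207 -0.13925365  0.02741199] [-4.06335812  1.61452765  0.15419386] [0.35773794 0.64416736 0.10138223]
```

```bash
python3 -m pendant '[[0,0,0.0008,0],[-0.0003,0.0003,0.0013,0],[-0.0003,0.0003,0.0013,0]]'
python3 -m pendant '[[0,0,0,0],[0,0,0.0003,0],[0,0,0.0003,0]]'
```

```text
t: 15.05
position: [0.5021, -0.1394, 0.0264]
tcp_rot: [-180.0, -0.0, -0.9]
contact_force: [-3.4, 3.4, 2.7]
opening: 0.0396
t: 15.3
position: [0.5021, -0.1394, 0.0264]
tcp_rot: [-180.0, -0.0, -0.9]
contact_force: [-3.8, 4.6, 6.5]
opening: 0.04
```

```bash
python3 -m pendant '[[-0.0004,0,-0.0004,0],[-0.0004,0,-0.0004,0]]'
python3 -m pendant '[[0,0,0,0],[0,0,0,0],[0,0,0,0],[0,0,0,0]]' 0
python3 -m pendant '[[0,0,-0.03,0],[0,0,-0.07,0],[0,0,-0.11,0],[0,0,-0.13,0],[0,0,-0.13,0]]' -0.3
python3 - <<'E'
from h import *
go([*j2w(.013,-.033,0)[:2],.14],89.25)
c='scene'
im=snap(c,c+'8.png')
k=cv2.cvtColor(im,cv2.COLOR_RGB2BGR)
k=k[160:240,300:420]
cv2.imwrite(f'pics/{c}8z.png',cv2.resize(k,None,fx=6,fy=6,interpolation=cv2.INTER_CUBIC)[:600])
E
```

```text
t: 15.47
position: [0.502, -0.1394, 0.0264]
tcp_rot: [-180.0, -0.1, -0.9]
contact_force: [-1.4, 5.0, 1.6]
opening: 0.0399
t: 15.8
position: [0.502, -0.1402, 0.0264]
tcp_rot: [180.0, -0.1, -0.9]
contact_force: [0.9, 0.2, 0.2]
opening: 0.0463
t: 16.22
position: [0.5049, -0.1415, 0.1618]
tcp_rot: [179.7, -0.6, -0.9]
contact_force: [0.9, -0.3, -0.5]
opening: 0.0603
row [0.0524 0.0289 0.0225] -1.5731 t 16.2167 [ 0.5049 -0.1415  0.1618] [179.71  -0.56  -0.88] 0.06034504847379868
```

View pics/scene8z.png

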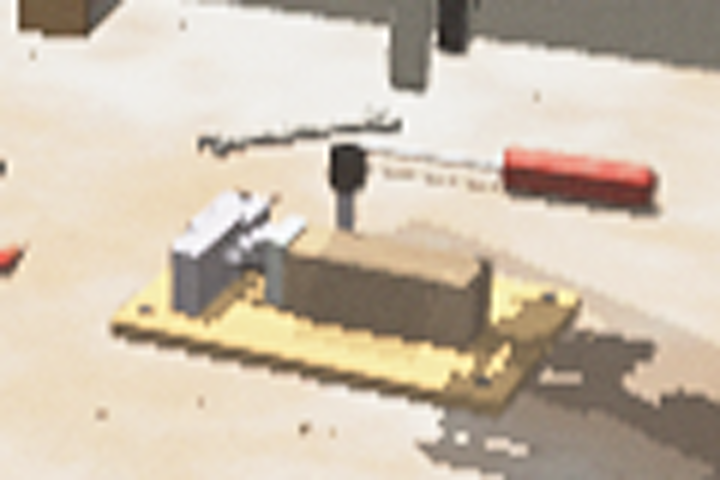

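```bash
python3 -m pendant '[[0.01,0,0,-0.12],[0.02,0.01,0,-0.24],[0.03,0.015,0,-0.36],[0.04,0.02,0.0,-0.48],[0.052,0.028,0.0,-0.6],[0.052,0.028,0.0,-0.72],[0.052,0.028,0.0,-0.84],[0.052,0.028,0.0,-0.96],[0.052,0.028,0.0,-1.08],[0.052,0.028,0.0,-1.2],[0.052,0.028,0.0,-1.32],[0.052,0.028,0.0,-1.44]]' -0.3
python3 -m pendant '[[0,0,0,-0.1],[0,0,0,-0.133],[0,0,0,-0.133],[0,0,0,-0.133]]'
python3 - <<'E'
from h import *
go([*j2w(.013,-.033,0)[:2],.0715],89.25)
E
```

```text
t: 17.27
position: [0.5521, -0.1681, 0.154]
tcp_rot: [-179.8, -0.1, 82.0]
contact_force: [-1.3, -0.3, -0.1]
opening: 0.0606
t: 17.6
position: [0.5523, -0.1681, 0.1546]
tcp_rot: [-179.9, -0.1, 89.2]
contact_force: [-0.0, 0.9, -0.3]
opening: 0.0606
row [-0.0033  0.0049  0.0831] -0.0015 t 17.6 [ 0.5523 -0.1681  0.1546] [-1.7986e+02 -7.0000e-02  8.9160e+01] 0.06059903757189065
```

```bash
python3 -m pendant '[[-0.004,0.005,0.02,0],[-0.004,0.005,0.05,0],[-0.004,0.005,0.075,0],[-0.004,0.005,0.082,0],[-0.004,0.005,0.082,0],[-0.004,0.005,0.082,0]]'
python3 -m pendant '[[0,0,0,0],[0,0,0,0],[0,0,0,0],[0,0,0,0],[0,0,0,0],[0,0,0,0],[0,0,0,0],[0,0,0,0],[0,0,0,0]]' 1 20
python3 - <<'E'
from h import *
go([*j2w(.063,-.033,0)[:2],.0715],89.25)
E
```

```text
t: 18.1
position: [0.5581, -0.1725, 0.0744]
tcp_rot: [-180.0, -0.0, 89.2]
contact_force: [0.1, 0.2, -0.0]
opening: 0.0604
t: 18.85
position: [0.5606, -0.1726, 0.0749]
tcp_rot: [179.7, 0.0, 89.2]
contact_force: [7.0, 0.8, -3.3]
opening: 0.0212
row [0.0012 0.0463 0.0036] -0.0002 t 18.85 [ 0.5606 -0.1726  0.0749] [1.797e+02 4.000e-02 8.924e+01] 0.02123933467951713
```

```bash
python3 - <<'E'
from h import *
for f,c0 in(('scene2.png',340),('scene3.png',353),('scene8.png',353)):
    g=cv2.imread('pics/'+f).max(2).astype(float)[184:190,c0:c0+10]
    bg=239; w=np.clip(bg-g,0,175); col=w.sum(0); print(f,col.round(),(col*np.arange(10)).sum()/col.sum()+c0)
for a in (.063,.015,.013): print(a,proj('scene',[j2w(a,-.033,.085)]))
E
```

```text
scene2.png [ 144.  659.  921. 1032. 1034. 1016.  938.  580.   23.    9.] 343.8964757709251
scene3.png [   0.   84. 1009. 1029. 1040. 1022. 1022.  885.  288.   48.] 357.5934339505212
scene8.png [   0.   75.  995. 1029. 1044. 1034. 1014.  876.  278.   50.] 357.5954652071931
0.063 [[343.78747201 185.61071189]]
0.015 [[356.8189831  187.93725923]]
0.013 [[357.36935799 188.03555049]]
```

```bash
python3 -m pendant '[[0,0.005,0,0],[0,0.01,0,0],[0,0.016,0,0],[0,0.022,0,0],[0,0.028,0,0],[0,0.034,0,0],[0,0.040,0,0],[0,0.045,0,0],[0,0.05,0,0],[0,0.053,0,0],[0,0.055,0,0],[0,0.055,0,0]]'
python3 -c "
from h import *
s=bot.read_state();print(w2j(s['position']),s['contact_force'],s['wrist_torque'])"
```

```text
t: 19.85
position: [0.6107, -0.1733, 0.0747]
tcp_rot: [-179.7, 0.0, 89.3]
contact_force: [-8.8, -0.1, 12.0]
opening: 0.0209
[ 0.06679153 -0.03422069] [-8.77380091 -0.09369982 11.99674065] [-0.16514167  1.32435691  0.02394975]
```

Moved 50.1 mm and now 9 N against the end. Release and look.

```bash
python3 -m pendant '[[0,-0.002,0,0],[0,-0.002,0,0],[0,-0.002,0,0],[0,-0.002,0,0],[0,-0.002,0,0]]' -0.3
python3 -m pendant '[[0,0,-0.03,0],[0,0,-0.07,0],[0,0,-0.1,0],[0,0.0,-0.12,0],[0,-0.02,-0.12,0],[0,-0.04,-0.12,0]]' -0.3
python3 - <<'E'
from h import *
c='scene'
im=snap(c,c+'9.png')
im=cv2.cvtColor(im,cv2.COLOR_RGB2BGR)
g=im.max(2).astype(float)[184:190,340:350];w=np.clip(239-g,0,175); col=w.sum(0); print((col*np.arange(10)).sum()/col.sum()+340)
a=cv2.imread('pics/scene8.png')
k=np.vstack([x[170:240,310:430] for x in(a,im)])
cv2.imwrite(f'pics/{c}9z.png',cv2.resize(k,None,fx=4,fy=4,interpolation=cv2.INTER_CUBIC))
ga,gb=[x[205:235,340:395].astype(int).max(2) for x in(a,im)]
print(abs(ga-gb).mean())
E
```

```text
t: 20.27
position: [0.611, -0.173, 0.0738]
tcp_rot: [-180.0, -0.0, 89.3]
contact_force: [-0.7, 0.5, -0.9]
opening: 0.05
t: 20.77
position: [0.5722, -0.1731, 0.196]
tcp_rot: [179.8, 0.1, 89.3]
contact_force: [0.1, -0.1, 0.2]
opening: 0.0604
343.8731414109459
12.511515151515152
```

View pics/scene9z.png

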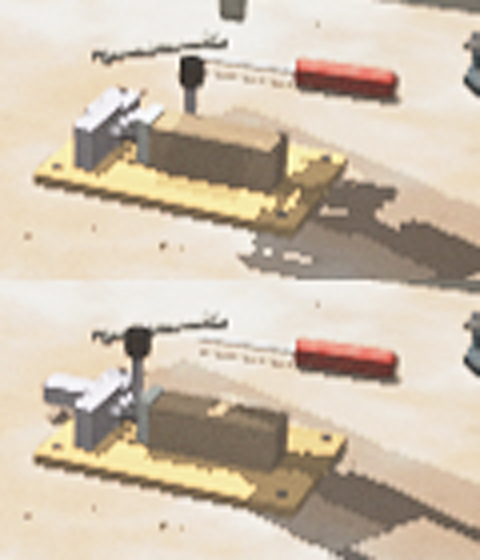

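```bash
python3 -c "
from h import *
go([.500,-.1393,.12],-.85)"
```

```text
row [ 0.0321 -0.0679  0.0751] 1.5732 t 20.8167 [ 0.5677 -0.1722  0.1949] [-1.7989e+02  2.0000e-02  8.9290e+01] 0.06011704747124859
```

```bash
python3 -m pendant '[[0.01,-0.02,0,0.12],[0.02,-0.04,0,0.24],[0.03,-0.06,0,0.36],[0.032,-0.068,0,0.48],[0.032,-0.068,0,0.6],[0.032,-0.068,0,0.72],[0.032,-0.068,0,0.84],[0.032,-0.068,0.01,0.96],[0.032,-0.068,0.02,1.08],[0.032,-0.068,0.03,1.2],[0.032,-0.068,0.05,1.32],[0.032,-0.068,0.07,1.44]]' -0.6
python3 -m pendant '[[0,0,0,0.1],[0,0,0,0.133],[0,0,0,0.133],[0,0,0,0.133]]'
python3 -c "
from h import *
go([.500,-.1393,.07],-.85)"
```

```text
t: 21.82
position: [0.5042, -0.1399, 0.1241]
tcp_rot: [179.9, -0.1, 6.4]
contact_force: [-0.8, 1.1, 0.0]
opening: 0.0741
t: 22.15
position: [0.5037, -0.1398, 0.1242]
tcp_rot: [-180.0, 0.0, -0.8]
contact_force: [0.7, 0.2, 0.5]
opening: 0.0745
row [-0.0037 -0.0004  0.0542] 0.001 t 22.15 [ 0.5037 -0.1398  0.1242] [-1.7999e+02  1.0000e-02 -7.9000e-01] 0.0745140761667102
```

```bash
python3 -m pendant '[[-0.004,0,0.03,0.001],[-0.004,-0.0004,0.06,0.001],[-0.004,-0.0004,0.09,0.001],[-0.004,-0.0004,0.103,0.001],[-0.004,-0.0004,0.103,0.001],[-0.004,-0.0004,0.103,0.001],[-0.004,-0.0004,0.103,0.001]]'
python3 -c "
from h import *
go([.500,-.1393,.021],-.85)"
```

```text
t: 22.73
position: [0.5006, -0.1398, 0.0225]
tcp_rot: [179.9, -0.1, -0.9]
contact_force: [0.1, -0.6, 0.5]
opening: 0.0744
row [-0.0006 -0.0005  0.0015] -0.0007 t 22.7333 [ 0.5006 -0.1398  0.0225] [ 1.7995e+02 -1.1000e-01 -8.9000e-01] 0.07442043895002125
```

```bash
python3 -m pendant '[[0,-0.0005,0.0,0],[0,-0.0005,0,0],[0,-0.0005,0,0],[0,-0.0005,0,0],[0,-0.0005,0,0],[0,-0.0005,0,0],[0,-0.0005,0,0],[0,-0.0005,0,0]]' 1 45
python3 -c "
from h import *
go([.500,-.1393,.021],-.85);s=bot.read_state();print(s['contact_force'],s['wrist_torque'])"
```

```text
t: 23.4
position: [0.4996, -0.1389, 0.0215]
tcp_rot: [180.0, -0.0, -0.9]
contact_force: [-0.3, -1.1, 3.2]
opening: 0.0398
row [0.0004 0.0004 0.0005] -0.0014 t 23.4 [ 0.4996 -0.1389  0.0215] [ 1.7999e+02 -2.0000e-02 -9.3000e-01] 0.039812059962484256
[-0.32038953 -1.07172715  3.2318282 ] [0.02190266 0.13673966 0.01903432]
```

```bash
python3 -m pendant '[[0.001,0,0,0],[0.002,0,0,0],[0.003,0,0,0],[0.004,0,0,0],[0.005,0,0,0],[0.005,0,0,0],[0.005,0,0,0],[0.005,0,0,0]]'
python3 -c "
from h import *
go([.5096,-.1391,.0215],-.85);s=bot.read_state();print(s['contact_force'],s['wrist_torque'])"
```

```text
t: 24.07
position: [0.5022, -0.1388, 0.0215]
tcp_rot: [-180.0, 0.2, -0.9]
contact_force: [-10.0, -1.2, 10.3]
opening: 0.0398
row [0.0074 0.0002 0.    ] -0.0009 t 24.0667 [ 0.5022 -0.1388  0.0215] [-179.98    0.25   -0.9 ] 0.03983405416590435
[-9.99087132 -1.15888344 10.27121392] [-0.33891787  1.11158359 -0.0810445 ]
```

```bash
python3 -m pendant '[[0,0,-0.0006,0],[0.001,0,-0.0012,0],[0.002,0,-0.0012,0],[0.003,0,-0.0012,0],[0.003,0,-0.0012,0],[0.003,0,-0.0012,0]]'
python3 -c "
from h import *
s=bot.read_state();print(s['position'],s['contact_force'],s['wrist_torque'],s['tcp_rot'])"
```

```text
t: 24.57
position: [0.5048, -0.1387, 0.0218]
tcp_rot: [-180.0, 0.3, -0.9]
contact_force: [-7.3, -1.6, 3.4]
opening: 0.0395
[ 0.5047585  -0.1386812   0.02178451] [-7.2762253  -1.5746896   3.41648379] [-0.42351413  0.98407014 -0.13297387] [-179.95103707    0.31010516   -0.91039356]
```

```bash
python3 -m pendant '[[0.001,0,-0.0003,0],[0.002,0,-0.0006,0],[0.003,0,-0.0008,0],[0.004,0,-0.0008,0],[0.0045,0,-0.0008,0],[0.0045,0,-0.0008,0],[0.0045,0,-0.0008,0]]'
python3 - <<'E'
from h import *
s=bot.read_state();print(s['position'],s['contact_force'],s['wrist_torque'],s['tcp_rot'])
c='scene'
im=snap(c,c+'10.png');im=cv2.cvtColor(im,cv2.COLOR_RGB2BGR)
a=cv2.imread('pics/scene9.png')
k=np.vstack([x[170:240,310:430] for x in(a,im)])
cv2.imwrite(f'pics/{c}10z.png',cv2.resize(k,None,fx=4,fy=4,interpolation=cv2.INTER_CUBIC))
E
```

```text
t: 25.15
position: [0.508, -0.1387, 0.022]
tcp_rot: [-179.9, 0.5, -0.9]
contact_force: [-10.7, -3.8, 2.2]
opening: 0.0398
[ 0.50801986 -0.13865738  0.02204323] [-10.73594044  -3.77482496   2.15299282] [-0.61455837  1.42747884 -0.19392338] [-179.92349622    0.45466252   -0.91538896]
```

View pics/scene10z.png

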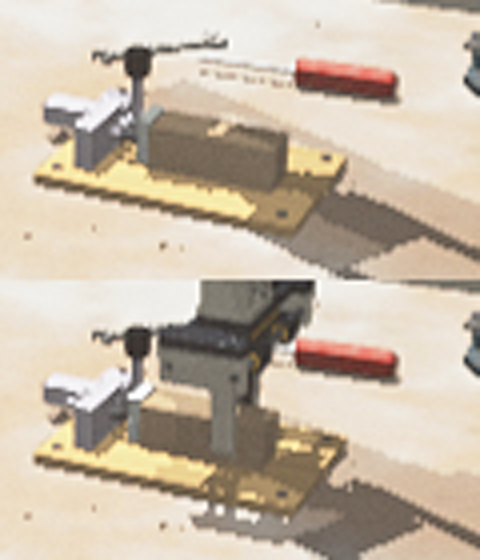

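```bash
python3 -m pendant '[[0.001,0.0004,-0.0002,0],[0.002,0.0008,-0.0003,0],[0.0022,0.0008,-0.0003,0],[0.0022,0.0008,-0.0003,0],[0.0022,0.0008,-0.0003,0]]'
python3 -m pendant '[[0,0,0,0],[0,0,0,0],[0,0,0,0],[0,0,0,0]]'
python3 - <<'E'
from h import *
s=bot.read_state();print(s['position'],s['contact_force'],s['wrist_torque'],s['tcp_rot'])
E
```

```text
t: 25.62
position: [0.5093, -0.1388, 0.0221]
tcp_rot: [-179.9, 0.6, -0.9]
contact_force: [-12.1, -1.3, 2.5]
opening: 0.0401
t: 25.95
position: [0.5093, -0.1388, 0.0221]
tcp_rot: [-179.9, 0.6, -0.9]
contact_force: [-11.2, -1.6, 2.7]
opening: 0.0398
[ 0.50933615 -0.13881766  0.02213942] [-11.16151171  -1.62583601   2.74826425] [-0.34261991  1.6715223  -0.03729632] [-179.86556824    0.5517494    -0.8919222 ]
```

```bash
python3 - <<'E'
from h import *
im={}
for c in('scene','top'):
    snap(c,c+'11.png')
a=cv2.imread('pics/scene11.png')
uv=proj('scene',[j2w(.03,.017,.056),j2w(.04,.017,.056),j2w(.03,.017,.014),j2w(.04,.017,.014),j2w(.04-.11,.02,.052),j2w(.04-.11,.02,.012),j2w(.063,-.033,.087)]);print(uv.round(1))
k=cv2.resize(a[175:235,320:400],None,fx=9,fy=9,interpolation=cv2.INTER_CUBIC)
for p in uv[[1,3,4,5]]: cv2.circle(k,tuple(((p-[320,175]+.5)*9).astype(int)),3,(0,0,255),-1)
cv2.imwrite('pics/scene11z.png',k)
b=cv2.imread('pics/top11.png')[170:290,280:430];cv2.imwrite('pics/top11z.png',cv2.resize(b,None,fx=5,fy=5,interpolation=cv2.INTER_CUBIC))
E
```

```text
[[346.9 200.3]
 [344.1 199.7]
 [346.5 211.6]
 [343.8 211.1]
 [375.  207.2]
 [374.3 218.3]
 [343.8 185.1]]
```

View pics/scene11z.png

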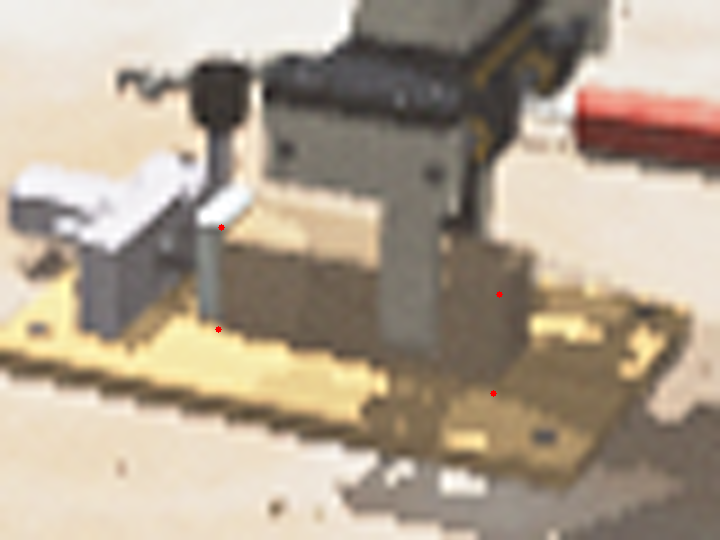

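View pics/top11z.png

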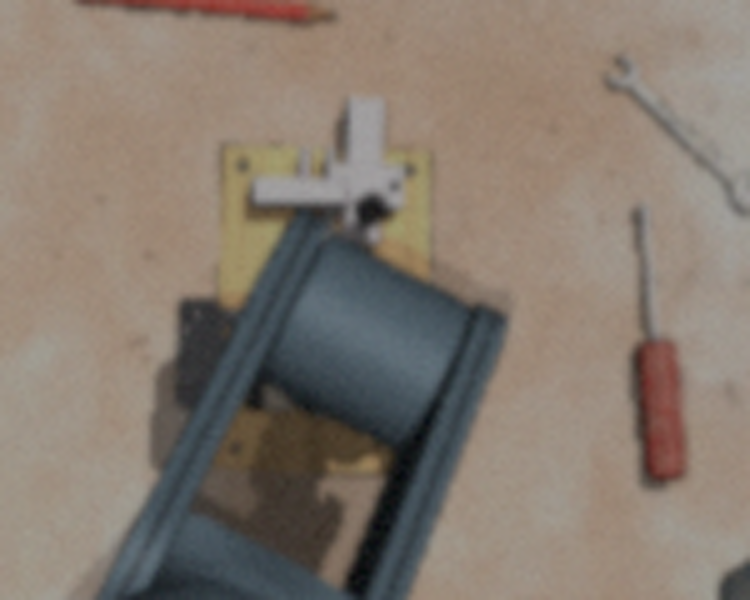

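```bash
python3 - <<'E'
from h import *
s=bot.read_state();print(s['t'],s['position'],s['contact_force'],s['opening']);print(bot.hand_in())
E
```

```text
26.05 [ 0.50931114 -0.13878087  0.0221151 ] [-11.63078659  -1.32186286   3.23548833] 0.03979589960019986
the job is handed in; nothing more can be done
None
```

The job is done and handed in at 26 s, with the arm still holding the strut and pressing it against the butt plate.

- **Stop out:** I pulled it out against its end at 19 N. The camera showed the knob had moved 13.7 px, which is about 50 mm.
- **Strut placed:** I laid it flat on the base, with its side against the stop (5 N contact) and its end just touching the plate (about 4 N). Then I let go.
- **Stop home:** I pushed it back 50 mm to about 9 N against its end. The knob came back to within 0.03 px of where it started. The strut looked in the same place in the before and after pictures, though a shadow on it prevented a closer comparison.
- **Final push:** I took hold of the strut at 45 N and pressed it straight in. The tool moved 9.7 mm, at about 11–12 N, and the plate's edge in the camera sits where a 10 mm push would put it.

Three small disagreements remain:
- **Sideways position:** the tool reading at the end is about 0.5 mm to the left (+y) of where I placed the strut. Part of that is the grip settling.
- **Tilt:** the tool tips about 0.55° under the push.
- **Push force:** it runs 1–2 N above the spring's own force, which is probably friction between the strut and the base.

Nothing else was touched, as far as the pictures show.

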